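# Set the forming punches in their blocks

## Robot

A 6-joint arm with a two-finger parallel gripper is mounted at the origin on the work surface. World frame = base frame: x ahead of the robot, y to its left, z up, the work surface at z = 0. Lengths are in m, angles in rad, forces in N, time in s.
With the tool pointing down it reaches from about 0.425 to 0.95 m from the base axis. Payload 3.5 kg.
Tool frame: the origin (TCP) lies at the very end of the fingers, on their centre line; the grasp point (between the pads) lies 19 mm behind it; z points along the fingers, y is the line along which they close (so a half turn about z gives the same grasp; the last joint's range is limited). The gripper opens to 85 mm and grips with 20 to 120 N. Pads are 22 mm wide; open, the fingers measure 114 mm over their backs; the gripper's body (76 mm by 85 mm) begins 54 mm behind the grasp point. The pads swing forward as they close: fully open they stand 13 mm farther back than shut.
Start: joints at [-1.261, 0.286, 1.577, -0, 1.279, -0.15], TCP at [0.3, -0.605, 0.199] pointing down, gripper open.
Joint ranges: [-2.77, 2.77], [-0.9, 2.22], [0.21, 2.48], [-1.53, 4.67], [0.24, 2.81], [-2.84, 2.84]. Speed limits (rad/s): [2.79, 2.79, 3.14, 3.14, 3.14, 3.14].

## Interface

Orientations are given as a unit quaternion [x, y, z, w].
In Python, from plant import ctrl gives the robot as it stands.
- The arm moves only by the tool carry_out, never from a script. Its argument "deltas" is one flat list of numbers, 6 for each row, row after row: the shift along the tool's x, y, z in m, then the turn, a rotation vector about the tool's x, y, z in rad. A call has 1 to 5 rows; each row is the pose to reach, as a shift and turn from the pose commanded when the call began, along the tool's axes at that moment; what a row does not reach only later rows make up. A row lasts 1/8 s, in which the tool goes at most 62.5 mm and 10.7 degrees, less where a joint would pass 70% of its speed; a pose out of reach is approached as far as the arm can. A call with a gripper value outside its range is refused whole. "grip" is the opening in per cent of the stroke, from 0 (shut) to 100 (fully open), set as the call begins (left out, the last holds). The fingers move at their own pace and stop on an object; "grip_force" is the grip in N (left out, the last holds). Time passes only in rows, so rows that repeat a pose let the fingers close. It gives the time, the measured TCP pose, the force, the opening and the grip force at its end, in the units of the state.
- ctrl.get_state(): the state, without advancing time (a new reading comes with each control period).
- ctrl.read_camera(name): name is "scene" or "side" or "wrist"; returns (picture, depth): 480x640x3 uint8, red, green, blue; 480x640 float32, m along the optical axis (not along the pixel's ray), 0 where there is no reading.
- ctrl.camera_model(name): a dict with "intrinsics" (3x3 intrinsics, pixels), "k1" (the pictures are not rectified: a ray, as slopes to the right and down, at radius r is drawn at 1 + k1 r^2 times it, then the intrinsics apply), "extrinsics" (4x4, takes a point from world to camera coordinates); the wrist camera has in their place "hand_eye" (4x4, takes a point from camera to tool coordinates, whose origin is the TCP and whose axes are the flange's). Camera axes: x right, y down, z forward; pixel columns grow to the right and rows downward; lengths in m; the calibration is good to about 2 mm. A picture is of the moment at which its call begins: read the wrist's pose just before it. camera_model takes no time and is no camera call.
- ctrl.sign_off(): hands the job in; it is judged then, once.
Trained networks look in the newest picture that a camera, given by its name, has taken for a name from the list of things; names that differ only in an ending like _2 or _b are one class to them, and where a whole thing is asked for, a point or a joint stands for the part that bears it (a point fixed in the world has none). Each returns a list of dicts, best first, with "score" (0 to 1); they miss things now and then, are a little off and sometimes report something else, mostly with a low value. They report only what shows in the picture. A call takes as long as a camera call. They do not tell look-alikes from the thing itself.
- ctrl.find_in(camera, query): "uv" ([column, row] in pixels, amid what is visible of it).
The state is a dict: "time": time; "qpos": joint angles; "dq": joint speeds; "joint_efforts": joint torques, N m; "eef_pos": TCP position; "tcp_rot": TCP orientation; "contact_force": force on the tool from outside, world axes, zero at the start; "wrist_torque": the same for the moment, N m; "opening": opening from 0.0 (shut) to 1.0 (fully open); "finger_force": force on a finger pad.
Only numpy, scipy, OpenCV 4.12 (cv2) and the standard library are available. Lean on these libraries where they do the work, as an engineer would, in place of code of your own. Each camera call takes 0.05 s, during which the arm holds its last target. There are 200 camera calls.

## Task

Stand each of the four wooden forming punches upright, head down, on the floor of the hollow made for it: the large round one in the largest round hollow, the middle one in the middle hollow, the small one in the smallest, and the bar-headed one in the oblong trough. Set them down gently rather than dropping them, let go of all of them, and leave the tapered mandrel and the plain offcut where they are.

Things in the scene. Friction and masses are not known exactly. Their poses are not given: they have to be found in the camera images.
- shank_large (a point): Largest round forming punch of turned brown wood, standing head down on the bench: a short round head 64 mm in diameter (widest from 6 to 16 mm above its flat foot, the foot's edge bevelled in by 4 mm, then tapering in to the shank at 28 mm) and above it a plain round shank 20 mm in diameter; 90 mm tall in all. The point is its centre, on the axis, 45 mm above the foot; z runs up the shank. About 0.16 kg.
- shank_middle (a point): Middle-sized round forming punch of turned brown wood, standing head down on the bench: a short round head 48 mm in diameter (widest from 6 to 16 mm above its flat foot, the foot's edge bevelled in by 4 mm, then tapering in to the shank at 28 mm) and above it a plain round shank 20 mm in diameter; 90 mm tall in all. The point is its centre, on the axis, 45 mm above the foot; z runs up the shank. About 0.11 kg.
- shank_small (a point): Smallest round forming punch of turned brown wood, standing head down on the bench: a short round head 32 mm in diameter (widest from 6 to 16 mm above its flat foot, the foot's edge bevelled in by 4 mm, then tapering in to the shank at 28 mm) and above it a plain round shank 20 mm in diameter; 90 mm tall in all. The point is its centre, on the axis, 45 mm above the foot; z runs up the shank. About 0.06 kg.
- shank_bar (a point): Bar-headed forming punch of brown wood, standing head down on the bench: an oblong head 64 mm long (its x) by 26 mm wide (its y), 20 mm high (the lowest 5 mm is 58 by 20 mm), and above it a plain square shank 20 by 20 mm with its sides along x and y; 90 mm tall in all. The point is its centre, on the axis, 45 mm above the foot; z runs up the shank. About 0.10 kg.
- hollow_large (a point): Largest block: 104 mm square, 40 mm high block of light wood with one round flat-floored hollow in the middle of its top, 76 mm in diameter and 14 mm deep, straight walls. It lies loose on the bench. The point is the centre of the hollow's floor, 26 mm above the bench; z up, x and y along the block's sides.
- hollow_middle (a point): Middle-sized block: 92 mm square, 40 mm high block of light wood with one round flat-floored hollow in the middle of its top, 60 mm in diameter and 14 mm deep, straight walls. It lies loose on the bench. The point is the centre of the hollow's floor, 26 mm above the bench; z up, x and y along the block's sides.
- hollow_small (a point): Smallest square block: 76 mm square, 40 mm high block of light wood with one round flat-floored hollow in the middle of its top, 44 mm in diameter and 14 mm deep, straight walls. It lies loose on the bench. The point is the centre of the hollow's floor, 26 mm above the bench; z up, x and y along the block's sides.
- hollow_bar (a point): Block with a trough: 104 mm (its x) by 70 mm (its y), 40 mm high, of light wood, with one oblong flat-floored hollow in the middle of its top, 76 mm along x by 38 mm along y and 14 mm deep, straight walls. It lies loose on the bench. The point is the centre of the hollow's floor, 26 mm above the bench; z up.
- mandrel_center (a point): Bystander: a tapered steel ring mandrel standing on its wide end, 40 mm across at the foot, 22 mm at the top, 85 mm tall, without a head, to the left of the work. The point is its centre, 42.5 mm up.
- offcut_center (a point): Bystander: a plain wooden offcut, 45 by 45 mm and 40 mm high, without a hollow, to the right of the work. The point is its centre, 20 mm up.
Not all that is in view belongs to the job. Leave any blue or purple look-alike of the part that bears shank_middle alone. Leave any orange look-alike of the part that bears shank_large alone.

How it is judged:
By the outcome, as a careful person would: the job done as asked, in the order asked, and still so for the second after the job is handed in, with the robot touching nothing.
It also fails if it takes over 109 s, if anything falls off the work surface, if the arm or the gripper's body presses on something with over 40 N, if the wrist force passes 120 N, or if a joint passes its speed limit or range.

## Working session

There is one attempt and no reset: what is moved stays moved. The work goes in short steps, Python scripts to look and compute and a tool call to move; the robot and the scene stay as the last step left them, time stands still between calls to the robot, and variables do not carry over. Pictures are saved under pics/ and viewed, at most 14 in all, crops included, and the job is handed in when it is done.

Besides the shell and the picture viewer there is one more tool, called after ">>>" as a command line: name --argument value ..., lists and objects as JSON in quotes. carry_out: Moves the arm, as the interface text tells. Its arguments: {"type":"object","properties":{"deltas":{"type":"array"},"grip":{"type":"number"},"grip_force":{"type":"number"}},"required":["deltas"]}

```bash
ls; mkdir -p pics; python3 - <<'E'
from plant import ctrl
import cv2
s=ctrl.get_state();print(s)
for c in("scene","side"):
    p,d=ctrl.read_camera(c);cv2.imwrite(f"pics/{c}0.png",p[:,:,::-1])
    m=ctrl.camera_model(c);print(m)
    for q in["shank_large","shank_middle","shank_small","shank_bar","hollow_large","hollow_middle","hollow_small","hollow_bar"]:
        print(c,q,[(r["uv"],round(r["score"],2)) for r in ctrl.find_in(c,q)][:4])
print(ctrl.camera_model("wrist"),ctrl.get_state()["time"])
E
```

```text
pics
{'time': 0.0, 'qpos': array([-1.26101340e+00,  2.87175437e-01,  1.57817365e+00, -5.16585079e-06,
        1.27861205e+00, -1.50003259e-01]), 'dq': array([-0.00037138, -0.0015633 ,  0.00051275,  0.00124214,  0.00062525,
        0.00015083]), 'joint_efforts': array([ 3.20019371e-04, -4.05972433e+01, -2.92626107e+01, -9.97348047e-05,
        5.79729007e-03, -4.97441874e-06]), 'eef_pos': array([ 0.29933214, -0.60417945,  0.19714258]), 'tcp_rot': array([ 9.73689909e-01,  2.27873999e-01, -9.69730378e-05, -1.18026831e-03]), 'contact_force': array([ 0.05671636, -0.46984712,  0.04290212]), 'wrist_torque': array([-0.04824205,  0.03304241, -0.00192764]), 'finger_force': 0.0, 'opening': 0.9984926988828735}
{'intrinsics': array([[501.41000525,   0.        , 320.26319967],
       [  0.        , 501.41000525, 245.70054209],
       [  0.        ,   0.        ,   1.        ]]), 'k1': 0.028826171047343193, 'extrinsics': array([[-0.7598162 ,  0.64994033, -0.01602842,  0.41426743],
       [ 0.46825304,  0.52997789, -0.70700956, -0.23936746],
       [-0.45101932, -0.54470268, -0.70702232,  1.43767717
[... 1347 characters left out ...]
.9, 273.5], 0.72)]
side hollow_middle [([300.7, 235.6], 0.6)]
side hollow_small [([358.3, 274.7], 0.9)]
side hollow_bar [([363.6, 210.9], 0.67)]
{'intrinsics': array([[353.15836578,   0.        , 319.78564322],
       [  0.        , 353.15836578, 241.86645444],
       [  0.        ,   0.        ,   1.        ]]), 'k1': -0.07216254818014198, 'hand_eye': array([[-3.09440818e-04, -9.60936620e-01, -2.76768345e-01,
         6.93807586e-02],
       [ 9.99999944e-01, -3.32671670e-04,  3.69825169e-05,
        -1.14512315e-03],
       [-1.27610842e-04, -2.76768318e-01,  9.60936669e-01,
        -1.75241515e-01],
       [ 0.00000000e+00,  0.00000000e+00,  0.00000000e+00,
         1.00000000e+00]])} 0.9
```

```bash
python3 - <<'E'
import cv2
a=cv2.imread("pics/scene0.png")[130:400,150:550]; cv2.imwrite("pics/sc_crop.png",cv2.resize(a,None,fx=2,fy=2,interpolation=cv2.INTER_CUBIC))
E
```

```text
(no output)
```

View pics/sc_crop.png

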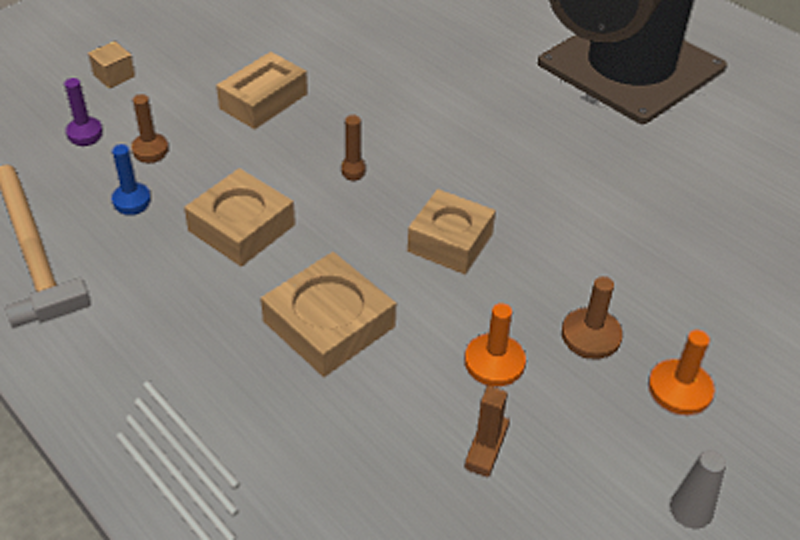

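View pics/side0.png

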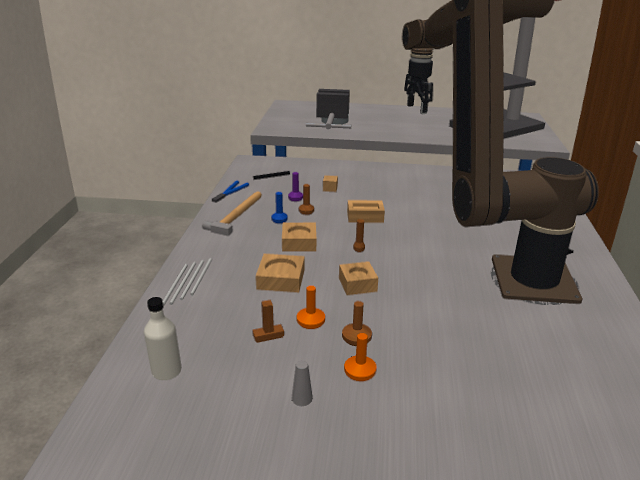

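The brown targets are: large at scene (447,292), middle at (222,197), small at (327,204) and bar at (394,345). The orange pieces at (397,307) and (494,322), the blue one at (215,227) and the purple one at (190,190) are look-alikes, told apart by colour in the enlarged crop above. I'll measure next.

```bash
cat > h.py <<'E'
import numpy as np, cv2
from plant import ctrl
from scipy.spatial.transform import Rotation as R
from scipy.optimize import least_squares
def cloud(c):
    s=ctrl.get_state(); p,d=ctrl.read_camera(c); m=ctrl.camera_model(c)
    v,u=np.mgrid[0:480,0:640]; uv=np.stack([u,v],-1).reshape(-1,1,2).astype(float)
    r=cv2.undistortPoints(uv,m["intrinsics"],np.array([m["k1"],0,0,0,0.]))[:,0]
    z=d.reshape(-1); P=np.c_[r*z[:,None],z]
    if c=="wrist":
        H=m["hand_eye"]; P=P@H[:3,:3].T+H[:3,3]; P=R.from_quat(s["tcp_rot"]).apply(P)+s["eef_pos"]
    else:
        E=m["extrinsics"]; P=(P-E[:3,3])@E[:3,:3]
    ok=z>0
    return P.reshape(480,640,3),ok.reshape(480,640),p
def circ(q,r):
    f=least_squares(lambda c:np.hypot(q[:,0]-c[0],q[:,1]-c[1])-r,q[:,:2].mean(0),loss="soft_l1",f_scale=.001); return f.x
def near(P,ok,xy,rad,z0,z1):
    Q=P[ok]; return Q[(np.hypot(Q[:,0]-xy[0],Q[:,1]-xy[1])<rad)&(Q[:,2]>z0)&(Q[:,2]<z1)]
def rect(q):
    (c,s,a)=cv2.minAreaRect((q[:,:2]*1000).astype(np.float32)); return np.round(c,1),np.round(s,1),round(a,1)
E
python3 - <<'E'
from h import *
S={"scene":dict(L=(447,292),M=(224,200),S=(327,204),B=(393,346),hL=(314,286),hM=(271,239),hS=(375,245),hB=(279,173)),
"side":dict(L=(357,328),M=(306,205),S=(360,237),B=(268,325),hL=(281,273),hM=(300,237),hS=(358,277),hB=(365,211))}
for c in S:
    P,ok,p=cloud(c)
    for n,(u,v) in S[c].items():
        s=np.median(P[v-2:v+3,u-2:u+3].reshape(-1,3),0)
        if n[0]=="h":
            q=near(P,ok,s,.075,.034,.046); print(c,n,s.round(3),len(q),q[:,2].mean().round(4),*rect(q))
        else:
            q=near(P,ok,s,.05,.04,.084); t=near(P,ok,s,.05,.084,.1)
            for _ in range(2):
                x=circ(q,.0105); q=near(P,ok,x,.02,.04,.084)
            t=near(P,ok,x,.02,.086,.1)
            print(c,n,s.round(3),len(q),"circ",(x*1000).round(1),"top",len(t),(t.mean(0)*1000).round(1))
            if n=="B":
                q=near(P,ok,x,.04,.005,.024); print(rect(q)); q=near(P,ok,x,.04,.017,.024); print("top",rect(q),len(q))
E
```

```text
scene L [0.441 0.289 0.032] 145 circ [433.1 283.5] top 56 [434.5 284.4  88.2]
scene M [ 0.626 -0.286  0.027] 110 circ [ 620.  -295.5] top 28 [ 621.4 -292.6   87.9]
scene S [ 0.454 -0.079  0.049] 107 circ [449.  -87.7] top 37 [450.3 -85.9  87.8]
scene B [0.629 0.311 0.041] 167 circ [620.1 307.8] top 100 [620.9 308.1  88.6]
(array([621.9, 308.2]), array([63.4, 26.3]), 26.1)
top (array([621.9, 308.4]), array([63.2, 25.4]), 25.4) 168
scene hL [0.636 0.086 0.024] 1122 0.038 [632.2  81.7] [106.7 107.5] 0.3
scene hM [ 0.619 -0.093  0.025] 774 0.0378 [ 615.  -103.2] [95.1 97.1] 8.6
scene hS [0.448 0.084 0.025] 618 0.0379 [443.6  80.7] [80.8 77.6] 19.2
scene hB [ 0.447 -0.289  0.024] 419 0.0373 [ 442.1 -284.7] [109.7  76.1] 8.8
side L [0.432 0.293 0.032] 163 circ [432.6 283.8] top 58 [432.4 287.1  89.8]
side M [ 0.618 -0.285  0.026] 91 circ [ 620.2 -294.6] top 19 [ 620.3 -292.7   88. ]
side S [ 0.446 -0.079  0.043] 112 circ [449.3 -87.2] top 23 [448.7 -84.3  88.4]
side B [0.616 0.316 0.038] 194 circ [619.5 308. ] top 73 [619.  309.6  89.6]
(array([618.4, 310.3]), array([64.8, 31.8]), 26.1)
top (array([618.9, 309.1]), array([64.6, 29.3]), 26.1) 203
side hL [0.627 0.093 0.026] 662 0.0381 [631.6  82. ] [105.  115.8] 0.0
side hM [ 0.605 -0.068  0.037] 357 0.038 [613.5 -95.8] [90.3 90.9] 7.2
side hS [0.441 0.11  0.038] 473 0.0383 [442.1  83.7] [77.1 86. ] 18.1
side hB [ 0.441 -0.252  0.036] 258 0.0379 [ 440.7 -282. ] [104.  80.] 7.5
```

```bash
python3 - <<'E'
from h import *
P,ok,p=cloud("scene")
for n,(u,v) in dict(o1=(397,312),o2=(491,325),blue=(215,230),purple=(191,195),offcut=(206,162),mandrel=(500,380)).items():
    s=np.median(P[v-2:v+3,u-2:u+3].reshape(-1,3),0); q=near(P,ok,s,.05,.04,.084) if n!="offcut" else near(P,ok,s,.05,.03,.05)
    x=circ(q,.0105 if n!="offcut" else .02); print(n,s.round(3),(x*1000).round(0))
E
```

```text
o1 [0.552 0.252 0.021] [537. 240.]
o2 [0.435 0.398 0.022] [420. 388.]
blue [ 0.7   -0.213  0.019] [ 691. -228.]
purple [ 0.676 -0.369  0.021] [ 669. -384.]
offcut [ 0.575 -0.455  0.033] [ 570. -472.]
mandrel [0.536 0.486 0.04 ] [526. 478.]
```

>>> carry_out --deltas '[0,0,0,0,0,0.15,0,0,0,0,0,0.31,0,0,0,0,0,0.459]' --grip 100 --grip_force 40

```text
time: 1.42
eef_pos: [0.2996, -0.6049, 0.1985]
tcp_rot: [1.0, -0.002, 0.0, -0.0]
contact_force: [-0.1, -0.0, 0.4]
opening: 1.001
finger_force: 0.0
```

>>> carry_out --deltas '[0.029,-0.0505,0,0,0,0,0.058,-0.101,0,0,0,0,0.087,-0.1515,0,0,0,0,0.116,-0.202,0,0,0,0,0.145,-0.2525,0,0,0,0]' --grip 70

```text
time: 2.05
eef_pos: [0.4451, -0.3506, 0.1988]
tcp_rot: [1.0, 0.0, 0.0, 0.0]
contact_force: [1.1, 0.2, -0.5]
opening: 0.697
finger_force: 0.0
```

>>> carry_out --deltas '[0.029,-0.0505,0,0,0,0,0.058,-0.101,0,0,0,0,0.087,-0.1515,0,0,0,0,0.116,-0.202,0,0,0,0,0.1,-0.256,0,0,0,0]'

```text
time: 2.68
eef_pos: [0.5458, -0.0944, 0.1985]
tcp_rot: [1.0, 0.001, 0.0, -0.0]
contact_force: [0.6, 0.8, 0.4]
opening: 0.7
finger_force: 0.0
```

>>> carry_out --deltas '[-0.016,-0.054,0,0,0,0,-0.032,-0.108,0,0,0,0,-0.048,-0.163,0,0,0,0,-0.064,-0.217,0,0,0,0,-0.08,-0.2715,0,0,0,0]'

```text
time: 3.3
eef_pos: [0.4633, 0.1769, 0.199]
tcp_rot: [1.0, 0.0, 0.001, -0.0]
contact_force: [0.1, 0.7, 0.3]
opening: 0.705
finger_force: 0.0
```

>>> carry_out --deltas '[-0.016,-0.054,0,0,0,0,-0.032,-0.109,0,0,0,0,-0.032,-0.109,0,0,0,0,-0.032,-0.109,0,0,0,0]'

```text
time: 3.8
eef_pos: [0.4318, 0.2841, 0.1986]
tcp_rot: [1.0, 0.001, 0.0, 0.0]
contact_force: [0.8, -0.2, 0.3]
opening: 0.701
finger_force: 0.0
```

```bash
cat >> h.py <<'E'
def shank(P,ok,x):
    for k in range(3):
        q=near(P,ok,x,.05 if k==0 else .025,.04,.082); x=circ(q,.01)
    t=near(P,ok,x,.02,.083,.1); return "circ",(x*1000).round(1),len(q),"top",(t.mean(0)*1000).round(1),len(t)
def hollow(P,ok,x,r):
    q=near(P,ok,x,.09,.034,.045)
    # hollow floor: edge-limited, rim of the top face = inner circle
    f=near(P,ok,x,r-.004,.02,.031)
    a=np.arctan2(*(q[:,:2]-x)[:,::-1].T); d=np.hypot(*(q[:,:2]-x).T); b=((a+np.pi)/(2*np.pi)*72).astype(int)
    e=np.array([q[b==k][d[b==k].argmin(),:2] for k in range(72) if (b==k).any()])
    return "rect",rect(q),"rim",(circ(e,r)*1000).round(1),len(e),"ztop",q[:,2].mean().round(4),"floor",f[:,2].mean().round(4)
E
python3 - <<'E'
from h import *
P,ok,p=cloud("wrist"); cv2.imwrite("pics/w1.png",p[:,:,::-1])
print(shank(P,ok,np.array([.433,.284]))); print(ctrl.get_state()["eef_pos"])
E
```

```text
('circ', array([432. , 285.4]), 183, 'top', array([432.9, 285.4,  89.4]), 459)
[0.43215692 0.28354377 0.19852357]
```

View pics/w1.png

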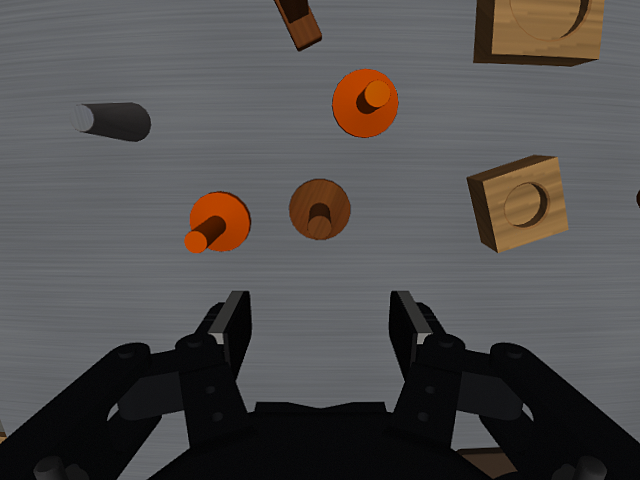

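The wrist picture shows the brown large punch at about (320,210), on the line midway between the pads. Orange look-alikes are at (365,103) and (219,221). The position is confirmed, so I'll descend and grip.

>>> carry_out --deltas '[0,-0.001,0.05,0,0,0,0,-0.001,0.1,0,0,0,0,-0.001,0.14,0,0,0,0,-0.001,0.156,0,0,0,0,-0.001,0.156,0,0,0]'

```text
time: 4.47
eef_pos: [0.432, 0.2842, 0.0421]
tcp_rot: [1.0, -0.0, -0.001, 0.0]
contact_force: [0.2, -0.8, 0.5]
opening: 0.698
finger_force: 0.0
```

>>> carry_out --deltas '[0,0,0,0,0,0,0,0,0,0,0,0,0,0,0,0,0,0,0,0,0,0,0,0]' --grip 0 --grip_force 40

```text
time: 4.97
eef_pos: [0.4333, 0.2856, 0.0445]
tcp_rot: [1.0, 0.001, 0.002, -0.0]
contact_force: [-0.1, -1.4, 6.4]
opening: 0.204
finger_force: 39.2
```

>>> carry_out --deltas '[0,0,-0.02,0,0,0,0,0,-0.06,0,0,0,0,0,-0.11,0,0,0,0,0,-0.156,0,0,0,0,0,-0.156,0,0,0]'

```text
time: 5.6
eef_pos: [0.4342, 0.2865, 0.2032]
tcp_rot: [1.0, 0.001, 0.004, -0.002]
contact_force: [-0.3, 0.3, -2.6]
opening: 0.202
finger_force: 39.4
```

>>> carry_out --deltas '[0.03,0.031,0,0,0,0,0.07,0.072,0,0,0,0,0.115,0.117,0,0,0,0,0.16,0.163,0,0,0,0,0.199,0.2035,0,0,0,0]'

```text
time: 6.22
eef_pos: [0.6309, 0.0805, 0.1954]
tcp_rot: [1.0, 0.0, -0.002, -0.0]
contact_force: [0.8, -0.3, -1.2]
opening: 0.203
finger_force: 39.4
```

>>> carry_out --deltas '[0,0,0,0,0,0,0,0,0,0,0,0]'

```text
time: 6.48
eef_pos: [0.6296, 0.0821, 0.1958]
tcp_rot: [1.0, 0.0, -0.002, -0.0]
contact_force: [-0.4, 1.0, -2.4]
opening: 0.201
finger_force: 39.5
```

```bash
cat >> h.py <<'E'
def look(hx,r,name):
    P,ok,p=cloud("wrist"); cv2.imwrite(f"pics/{name}.png",p[:,:,::-1]); s=ctrl.get_state(); e=s["eef_pos"]
    print("eef",e.round(4),s["tcp_rot"].round(4),s["opening"].round(3),s["contact_force"].round(1))
    try: print(hollow(P,ok,np.array(hx),r))
    except Exception as x: print(x)
    for z0,z1 in((-.04,-.028),(-.01,.0)):   # held punch: widest head band, shank below pads (z rel TCP)
        q=near(P,ok,e,.06,e[2]+z0,e[2]+z1); print("held",z0,len(q),*(rect(q) if len(q)>4 else()), ((q[:,:2].mean(0)-e[:2])*1000).round(1))
    print("lowest",np.sort(near(P,ok,e,.045,.07,.3)[:,2])[:5]-e[2])
E
python3 - <<'E'
from h import *
look([.632,.0815],.038,"w2")
E
```

```text
Traceback (most recent call last):
  File "h.py", line 35, in look
    print("eef",e.round(4),s["tcp_rot"].round(4),s["opening"].round(3),s["contact_force"].round(1))
                                                 ^^^^^^^^^^^^^^^^^^
AttributeError: 'float' object has no attribute 'round'
```

View pics/w2.png

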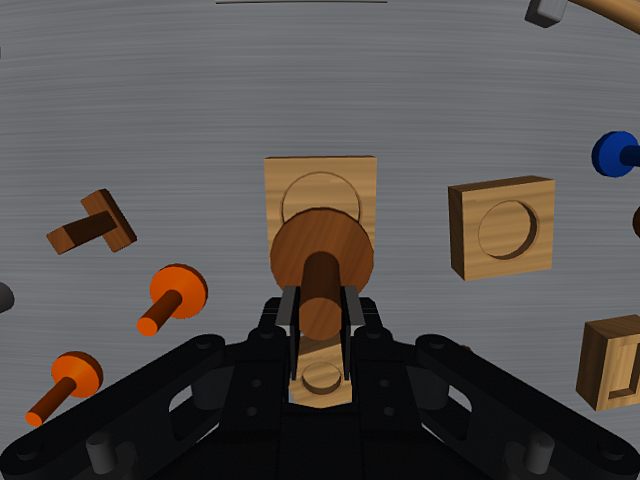

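The punch is held upright over the large hollow: head at (322,262), hollow at (320,205). I'll fix the script's rounding error and measure.

```bash
sed -i 's/s\["opening"\].round(3)/round(s["opening"],3)/' h.py; python3 - <<'E'
from h import *
look([.632,.0815],.038,"w2b")
P,ok,p=cloud("wrist")
for n,x,r in(("M",[.6145,-.101],.03),("S",[.443,.081],.022)):
    try: print(n,hollow(P,ok,np.array(x),r))
    except Exception as e: print(e)
E
```

```text
eef [0.6296 0.0831 0.1971] [ 1.0e+00  1.0e-03 -1.3e-03 -2.0e-04] 0.206 [ 0.1  0.6 -2. ]
('rect', (array([631.5,  82.4]), array([103. , 104.6]), 0.6), 'rim', array([630.3,  82.4]), 55, 'ztop', np.float64(0.0397), 'floor', np.float64(0.0257))
held -0.04 1031 [634.   82.3] [63. 52.] 87.1 [15.8  3.4]
held -0.01 199 [633.9  83. ] [ 8.9 19.9] 1.4 [ 6.6 -0.4]
lowest [-0.03924494 -0.03881707 -0.03840721 -0.03837336 -0.03831701]
M ('rect', (array([ 612.9, -103.8]), array([93.7, 93.6]), 8.2), 'rim', array([ 613.7, -103.4]), 72, 'ztop', np.float64(0.0395), 'floor', np.float64(0.0258))
S ('rect', (array([442.2,  85.2]), array([81.1, 68.1]), 13.7), 'rim', array([443. ,  81.7]), 72, 'ztop', np.float64(0.0393), 'floor', np.float64(0.0257))
```

>>> carry_out --deltas '[0.0025,0.0005,0.03,0,0,0,0.0025,0.0005,0.07,0,0,0,0.0025,0.0005,0.1,0,0,0,0.0025,0.0005,0.118,0,0,0,0.0025,0.0005,0.122,0,0,0]'

```text
time: 7.25
eef_pos: [0.6325, 0.0821, 0.0755]
tcp_rot: [1.0, 0.001, -0.001, -0.0]
contact_force: [0.0, 0.7, -1.1]
opening: 0.199
finger_force: 39.5
```

>>> carry_out --deltas '[0,0,0.001,0,0,0,0,0,0.002,0,0,0,0,0,0.003,0,0,0]'

```text
time: 7.62
eef_pos: [0.6343, 0.0813, 0.0747]
tcp_rot: [1.0, 0.0, 0.001, 0.0]
contact_force: [0.6, -0.6, -2.3]
opening: 0.203
finger_force: 39.5
```

>>> carry_out --deltas '[0,0,0.001,0,0,0,0,0,0.002,0,0,0,0,0,0.003,0,0,0,0,0,0.004,0,0,0]'

```text
time: 8.12
eef_pos: [0.6341, 0.0812, 0.0706]
tcp_rot: [1.0, 0.0, 0.001, 0.0]
contact_force: [-1.7, -0.7, 4.8]
opening: 0.205
finger_force: 40.1
```

```bash
python3 - <<'E'
from h import *
look([.6315,.0823],.038,"w3")
m=[]
for _ in range(5): ctrl.read_camera("wrist"); m.append(np.r_[ctrl.get_state()["eef_pos"],ctrl.get_state()["contact_force"][2]])
print(np.mean(m,0).round(4),np.std(m,0).round(4))
E
```

```text
eef [0.6342 0.0812 0.0706] [1.e+00 4.e-04 7.e-04 2.e-04] 0.2 [-0.5 -1.2  2.7]
('rect', (array([630.5,  81.9]), array([104.8, 104.4]), 0.7), 'rim', array([616.2,  80. ]), 59, 'ztop', np.float64(0.0401), 'floor', np.float64(0.0257))
held -0.04 11817 [630.5  81.9] [104.5 104.4] 0.8 [15.6  0.2]
held -0.01 196 [638.6  81.6] [ 8.3 19.7] 1.4 [6.3 0.2]
lowest [-0.00060286 -0.00056023 -0.00051305 -0.00049206 -0.00044524]
[0.6341 0.0812 0.0706 4.3362] [0.     0.     0.     0.6839]
```

View pics/w3.png

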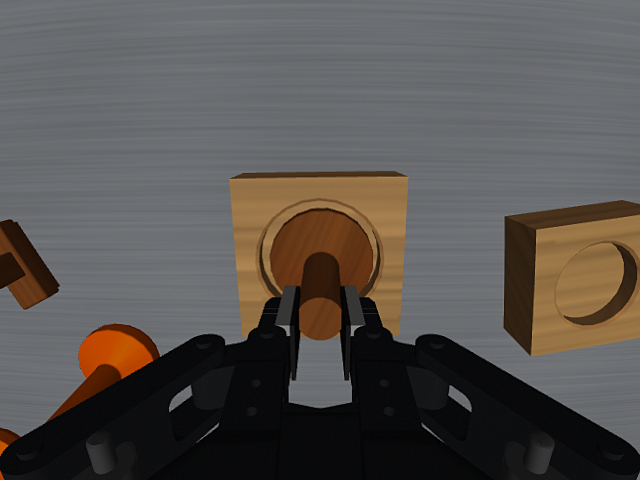

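The large punch rests on the hollow's floor (force up 4–7 N, z 70.6 mm), its head at (322,255) inside the rim. I'll release it and go on to the middle one.

>>> carry_out --deltas '[0,0,0,0,0,0,0,0,0,0,0,0,0,0,0,0,0,0]' --grip 60

```text
time: 8.8
eef_pos: [0.6332, 0.0815, 0.0689]
tcp_rot: [1.0, 0.0, -0.0, -0.0]
contact_force: [-0.1, 0.6, 0.3]
opening: 0.604
finger_force: 0.0
```

>>> carry_out --deltas '[0,0,-0.02,0,0,0,0,0,-0.07,0,0,0,0,0,-0.129,0,0,0,-0.002,0.05,-0.129,0,0,0,-0.004,0.11,-0.129,0,0,0]'

```text
time: 9.43
eef_pos: [0.6307, -0.0289, 0.2022]
tcp_rot: [1.0, 0.002, 0.003, 0.0]
contact_force: [0.7, -0.6, -0.3]
opening: 0.598
finger_force: 0.0
```

>>> carry_out --deltas '[-0.002,0.06,0,0,0,0,-0.004,0.12,0,0,0,0,-0.006,0.18,0,0,0,0,-0.009,0.235,0,0,0,0,-0.0105,0.265,0,0,0,0]'

```text
time: 10.05
eef_pos: [0.619, -0.2968, 0.2003]
tcp_rot: [1.0, -0.001, 0.001, 0.001]
contact_force: [1.0, -0.1, 0.4]
opening: 0.596
finger_force: 0.0
```

>>> carry_out --deltas '[0,0,0,0,0,0,0,0,0,0,0,0]'

```text
time: 10.3
eef_pos: [0.6196, -0.2929, 0.1994]
tcp_rot: [1.0, 0.001, 0.0, -0.0]
contact_force: [0.7, 1.3, 0.1]
opening: 0.603
finger_force: 0.0
```

```bash
python3 - <<'E'
from h import *
P,ok,p=cloud("wrist"); cv2.imwrite("pics/w4.png",p[:,:,::-1])
print(shank(P,ok,np.array([.620,-.294]))); print(ctrl.get_state()["eef_pos"])
for n,x,r in(("M",[.6137,-.1034],.03),):
    try: print(n,hollow(P,ok,np.array(x),r))
    except Exception as e: print(e)
P,ok,p=cloud("scene"); print("L now",shank(P,ok,np.array([.632,.082])))
E
```

```text
('circ', array([ 619.7, -294.5]), 181, 'top', array([ 620.5, -294.5,   89.4]), 460)
[ 0.61964857 -0.29240442  0.19928699]
M ('rect', (array([ 613.4, -103.8]), array([92.7, 95. ]), 8.5), 'rim', array([ 613.6, -104.6]), 72, 'ztop', np.float64(0.0395), 'floor', np.float64(0.0258))
L now ('circ', array([643.3,  92.8]), 364, 'top', array([638.1,  86.2,  91.6]), 56)
```

View pics/w4.png

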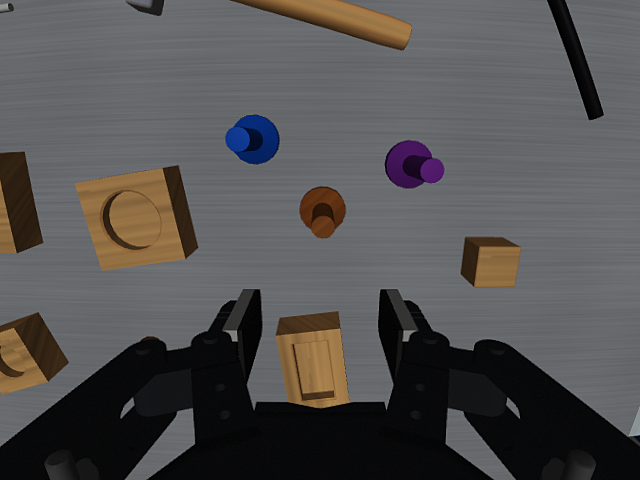

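The brown middle punch is at (322,210), with blue at (252,138) and purple at (410,165), both clear of the fingers. I'll grip it and carry it to the middle hollow.

>>> carry_out --deltas '[0,0.0005,0.05,0,0,0,0,0.0005,0.1,0,0,0,0,0.0005,0.14,0,0,0,0,0.0005,0.156,0,0,0,0,0.0005,0.156,0,0,0]'

```text
time: 11.02
eef_pos: [0.6192, -0.293, 0.042]
tcp_rot: [1.0, 0.001, -0.001, -0.0]
contact_force: [-0.4, -0.4, 0.9]
opening: 0.601
finger_force: 0.0
```

>>> carry_out --deltas '[0,0,0,0,0,0,0,0,0,0,0,0,0,0,0,0,0,0,0,0,0,0,0,0]' --grip 0 --grip_force 40

```text
time: 11.52
eef_pos: [0.6209, -0.2953, 0.0454]
tcp_rot: [1.0, 0.0, 0.002, 0.001]
contact_force: [0.0, -0.5, 5.4]
opening: 0.202
finger_force: 39.2
```

>>> carry_out --deltas '[0,0,-0.02,0,0,0,0,0,-0.06,0,0,0,0,0,-0.11,0,0,0,0,0,-0.156,0,0,0,-0.001,-0.04,-0.156,0,0,0]'

```text
time: 12.15
eef_pos: [0.6206, -0.2574, 0.206]
tcp_rot: [1.0, -0.001, 0.005, 0.003]
contact_force: [0.4, 0.3, -1.8]
opening: 0.197
finger_force: 39.3
```

>>> carry_out --deltas '[-0.002,-0.055,0,0,0,0,-0.004,-0.11,0,0,0,0,-0.0055,-0.15,0,0,0,0,-0.0055,-0.1505,0,0,0,0,-0.0055,-0.1505,0,0,0,0]'

```text
time: 12.78
eef_pos: [0.6125, -0.1038, 0.199]
tcp_rot: [1.0, 0.001, 0.0, 0.0]
contact_force: [-0.6, 0.1, -1.3]
opening: 0.198
finger_force: 39.4
```

```bash
python3 - <<'E'
from h import *
look([.6136,-.104],.03,"w5")
P,ok,p=cloud("wrist")
t=near(P,ok,[.632,.082],.03,.105,.125); print("L top",t.mean(0) if len(t) else 0,len(t))
E
```

```text
eef [ 0.6126 -0.1044  0.1988] [1.e+00 1.e-04 0.e+00 2.e-04] 0.201 [ 0.4  0.4 -1.1]
('rect', (array([ 613.4, -103.6]), array([91.5, 92.4]), 8.1), 'rim', array([ 613.5, -103.6]), 57, 'ztop', np.float64(0.0397), 'floor', np.float64(0.0257))
held -0.04 698 [ 615. -103.] [47.3 40.6] 89.9 [11.9  1.8]
held -0.01 204 [ 617.8 -103.5] [19.4  7.7] 86.9 [6.7 1.1]
lowest [-0.03961692 -0.03938668 -0.03934467 -0.03920568 -0.03905965]
L top [0.63271433 0.07817173 0.11412885] 664
```

>>> carry_out --deltas '[0.002,0,0.03,0,0,0,0.002,0,0.07,0,0,0,0.002,0,0.1,0,0,0,0.002,0,0.118,0,0,0,0.002,0,0.123,0,0,0]'

```text
time: 13.5
eef_pos: [0.6141, -0.1042, 0.0744]
tcp_rot: [1.0, -0.0, -0.001, -0.0]
contact_force: [-0.2, 0.4, -0.5]
opening: 0.2
finger_force: 39.3
```

>>> carry_out --deltas '[0,0,0.001,0,0,0,0,0,0.002,0,0,0,0,0,0.003,0,0,0,0,0,0.004,0,0,0,0,0,0.005,0,0,0]'

```text
time: 14.12
eef_pos: [0.6151, -0.1037, 0.0715]
tcp_rot: [1.0, 0.0, 0.0, 0.0]
contact_force: [-1.1, 0.9, 2.6]
opening: 0.202
finger_force: 39.9
```

>>> carry_out --deltas '[0,0,0,0,0,0,0,0,0,0,0,0,0,0,0,0,0,0]' --grip 60

```text
time: 14.5
eef_pos: [0.6147, -0.1036, 0.0705]
tcp_rot: [1.0, 0.0, 0.0, 0.0]
contact_force: [0.6, 0.4, -0.4]
opening: 0.595
finger_force: 0.0
```

>>> carry_out --deltas '[0,0,-0.02,0,0,0,0,0,-0.07,0,0,0,0,0,-0.128,0,0,0,-0.05,-0.005,-0.128,0,0,0,-0.105,-0.01,-0.128,0,0,0]'

```text
time: 15.12
eef_pos: [0.5098, -0.0941, 0.2016]
tcp_rot: [1.0, 0.001, 0.002, 0.001]
contact_force: [-1.2, -0.2, -1.0]
opening: 0.6
finger_force: 0.0
```

>>> carry_out --deltas '[-0.045,-0.0055,0,0,0,0,-0.061,-0.0075,0,0,0,0,-0.061,-0.0075,0,0,0,0,-0.061,-0.0075,0,0,0,0]'

```text
time: 15.62
eef_pos: [0.4496, -0.0866, 0.1997]
tcp_rot: [1.0, 0.0, 0.001, 0.0]
contact_force: [0.7, -0.4, 0.1]
opening: 0.597
finger_force: 0.0
```

```bash
python3 - <<'E'
from h import *
P,ok,p=cloud("wrist"); cv2.imwrite("pics/w6.png",p[:,:,::-1])
print(shank(P,ok,np.array([.4495,-.0865]))); print(ctrl.get_state()["eef_pos"])
t=near(P,ok,[.615,-.104],.03,.11,.125); print("M top",t.mean(0) if len(t) else 0,len(t))
E
```

```text
('circ', array([448.4, -86.5]), 182, 'top', array([449.3, -86.5,  89.4]), 457)
[ 0.44959992 -0.0865324   0.19935865]
M top [ 0.60698475 -0.10320011  0.11496953] 301
```

View pics/w6.png

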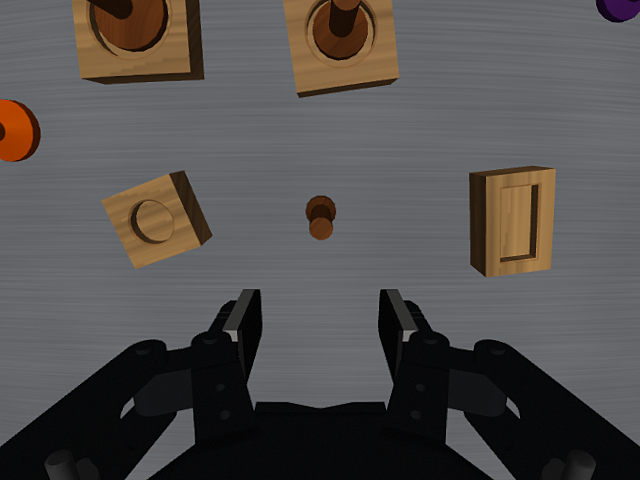

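Both placed punches stand in their hollows (at the top, near (130,20) and (342,20)). The small brown one is at (321,215), centred, so I'll grip it and carry it to the small hollow.

>>> carry_out --deltas '[0,0,0.05,0,0,0,0,0,0.1,0,0,0,0,0,0.14,0,0,0,0,0,0.156,0,0,0,0,0,0.156,0,0,0]'

```text
time: 16.3
eef_pos: [0.4486, -0.0862, 0.042]
tcp_rot: [1.0, 0.0, -0.001, -0.0]
contact_force: [0.2, -0.5, -0.1]
opening: 0.602
finger_force: 0.0
```

>>> carry_out --deltas '[0,0,0,0,0,0,0,0,0,0,0,0,0,0,0,0,0,0,0,0,0,0,0,0]' --grip 0 --grip_force 40

```text
time: 16.8
eef_pos: [0.4504, -0.087, 0.0445]
tcp_rot: [1.0, 0.0, 0.002, 0.001]
contact_force: [-0.4, 0.4, 5.7]
opening: 0.209
finger_force: 39.3
```

>>> carry_out --deltas '[0,0,-0.02,0,0,0,0,0,-0.06,0,0,0,0,0,-0.11,0,0,0,0,0,-0.156,0,0,0,0,-0.03,-0.156,0,0,0]'

```text
time: 17.42
eef_pos: [0.4513, -0.0579, 0.2038]
tcp_rot: [1.0, -0.001, 0.005, 0.002]
contact_force: [0.8, 0.9, -0.9]
opening: 0.203
finger_force: 39.2
```

>>> carry_out --deltas '[-0.002,-0.05,0,0,0,0,-0.004,-0.1,0,0,0,0,-0.006,-0.138,0,0,0,0,-0.006,-0.138,0,0,0,0,-0.006,-0.138,0,0,0,0]'

```text
time: 18.05
eef_pos: [0.4423, 0.0815, 0.1984]
tcp_rot: [1.0, 0.001, -0.0, 0.0]
contact_force: [1.0, 0.0, -1.3]
opening: 0.204
finger_force: 39.3
```

```bash
python3 - <<'E'
from h import *
look([.443,.0817],.022,"w7")
E
```

```text
eef [0.4425 0.0811 0.1985] [ 1.e+00  1.e-04 -0.e+00  2.e-04] 0.206 [-0.  -1.1 -0.3]
('rect', (array([441.8,  81.6]), array([75.5, 76.4]), 19.2), 'rim', array([442.5,  81.6]), 63, 'ztop', np.float64(0.0396), 'floor', np.float64(0.0257))
held -0.04 254 [445.2  82.8] [22.7 31.2] 8.6 [10.   1.1]
held -0.01 197 [446.  82.] [19.7  9.6] 89.3 [5.9 1. ]
lowest [-0.04023116 -0.03951473 -0.03891992 -0.03871516 -0.03865484]
```

>>> carry_out --deltas '[0.001,0,0.03,0,0,0,0.001,0,0.07,0,0,0,0.001,0,0.1,0,0,0,0.001,0,0.118,0,0,0,0.001,0,0.123,0,0,0]'

```text
time: 18.73
eef_pos: [0.4426, 0.0807, 0.0742]
tcp_rot: [1.0, -0.001, -0.001, 0.0]
contact_force: [-0.1, 0.5, 0.2]
opening: 0.198
finger_force: 39.3
```

>>> carry_out --deltas '[0,0,0.001,0,0,0,0,0,0.002,0,0,0,0,0,0.003,0,0,0,0,0,0.004,0,0,0,0,0,0.005,0,0,0]'

```text
time: 19.35
eef_pos: [0.4436, 0.0818, 0.0707]
tcp_rot: [1.0, 0.0, 0.0, 0.0]
contact_force: [-1.1, 0.6, -0.2]
opening: 0.201
finger_force: 39.3
```

>>> carry_out --deltas '[0,0,0.0005,0,0,0,0,0,0.001,0,0,0,0,0,0.001,0,0,0]'

```text
time: 19.73
eef_pos: [0.4444, 0.0818, 0.0706]
tcp_rot: [1.0, 0.0, 0.001, -0.0]
contact_force: [-1.2, 0.2, 4.1]
opening: 0.201
finger_force: 39.8
```

>>> carry_out --deltas '[0,0,0,0,0,0,0,0,0,0,0,0,0,0,0,0,0,0]' --grip 60

```text
time: 20.1
eef_pos: [0.4432, 0.0817, 0.0692]
tcp_rot: [1.0, 0.0, -0.0, 0.0]
contact_force: [-0.1, 0.4, -0.5]
opening: 0.602
finger_force: 0.0
```

>>> carry_out --deltas '[0,0,-0.02,0,0,0,0,0,-0.07,0,0,0,0,0,-0.129,0,0,0,0.03,-0.04,-0.129,0,0,0,0.065,-0.085,-0.129,0,0,0]'

```text
time: 20.72
eef_pos: [0.5099, 0.1675, 0.2005]
tcp_rot: [1.0, -0.0, 0.002, -0.0]
contact_force: [-0.3, -1.6, -0.3]
opening: 0.602
finger_force: 0.0
```

>>> carry_out --deltas '[0.037,-0.047,0,0,0,-0.15,0.074,-0.094,0,0,0,-0.3,0.1105,-0.1415,0,0,0,-0.454,0.1105,-0.1415,0,0,0,-0.454,0.1105,-0.1415,0,0,0,-0.454]'

```text
time: 21.35
eef_pos: [0.6183, 0.3082, 0.1975]
tcp_rot: [0.974, 0.225, -0.001, 0.0]
contact_force: [-0.2, 0.5, 0.2]
opening: 0.599
finger_force: 0.0
```

```bash
python3 - <<'E'
from h import *
P,ok,p=cloud("wrist"); cv2.imwrite("pics/w8.png",p[:,:,::-1])
s=ctrl.get_state(); print(s["eef_pos"],R.from_quat(s["tcp_rot"]).as_matrix()[:,0])
for z0,z1 in((.085,.1),(.016,.024),(.006,.015)):
    q=near(P,ok,[.62,.308],.04,z0,z1); print(z0,len(q),rect(q),(q.mean(0)*1000).round(1))
t=near(P,ok,[.444,.082],.03,.11,.125); print("S top",t.mean(0) if len(t) else 0,len(t))
E
```

```text
[0.61834595 0.30777147 0.19826344] [ 0.89868327  0.43859721 -0.00092868]
0.085 586 (array([618.7, 308.5]), array([19.8, 19.9]), 25.8) [619.  308.9  89.6]
0.016 704 (array([618.2, 308.7]), array([62.3, 26. ]), 26.3) [630.9 315.2  19.4]
0.006 24 (array([646.3, 322.3]), array([ 0.5, 23.5]), 26.2) [646.3 322.3  11.4]
S top 0 0
```

View pics/w8.png

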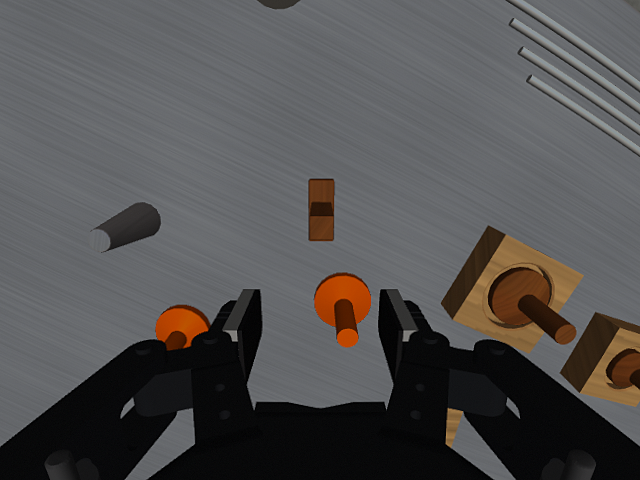

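The bar-headed punch is at (321,210), aligned with the tool, with the orange look-alike behind it at (343,300). I'll grip it and carry it to the trough.

>>> carry_out --deltas '[-0.0005,-0.001,0.05,0,0,0,-0.0005,-0.001,0.1,0,0,0,-0.0005,-0.001,0.14,0,0,0,-0.0005,-0.001,0.156,0,0,0,-0.0005,-0.001,0.156,0,0,0]'

```text
time: 22.02
eef_pos: [0.6175, 0.3083, 0.0426]
tcp_rot: [0.974, 0.225, -0.0, 0.0]
contact_force: [1.0, -0.0, 1.1]
opening: 0.596
finger_force: 0.0
```

>>> carry_out --deltas '[0,0,0,0,0,0,0,0,0,0,0,0,0,0,0,0,0,0,0,0,0,0,0,0]' --grip 0 --grip_force 40

```text
time: 22.52
eef_pos: [0.62, 0.3096, 0.0456]
tcp_rot: [0.974, 0.226, 0.003, -0.0]
contact_force: [0.2, -1.1, 5.6]
opening: 0.218
finger_force: 41.4
```

>>> carry_out --deltas '[0,0,-0.02,0,0,0,0,0,-0.06,0,0,0,0,0,-0.11,0,0,0,0,0,-0.156,0,0,0,0,0,-0.156,0,0,0]'

```text
time: 23.15
eef_pos: [0.6206, 0.3102, 0.2059]
tcp_rot: [0.974, 0.226, 0.006, -0.001]
contact_force: [-0.9, 0.5, -0.9]
opening: 0.221
finger_force: 40.6
```

>>> carry_out --deltas '[-0.03,0.032,0,0,0,0,-0.068,0.074,0,0,0,0,-0.106,0.115,0,0,0,0,-0.145,0.157,0,0,0,0,-0.183,0.198,0,0,0,0]'

```text
time: 23.78
eef_pos: [0.5386, 0.0494, 0.1971]
tcp_rot: [0.974, 0.226, -0.001, -0.0]
contact_force: [0.5, -0.4, -1.5]
opening: 0.218
finger_force: 40.5
```

>>> carry_out --deltas '[-0.038,0.041,0,0,0,0,-0.077,0.083,0,0,0,0,-0.115,0.124,0,0,0,0,-0.153,0.165,0,0,0,0,-0.187,0.202,0,0,0,0]'

```text
time: 24.4
eef_pos: [0.4596, -0.2138, 0.1972]
tcp_rot: [0.974, 0.225, -0.001, -0.001]
contact_force: [-0.3, -0.1, -1.4]
opening: 0.215
finger_force: 40.5
```

>>> carry_out --deltas '[-0.03,0.032,0,0,0,0.1,-0.05,0.055,0,0,0,0.2,-0.05,0.055,0,0,0,0.311,-0.05,0.055,0,0,0,0.311,-0.05,0.055,0,0,0,0.311]'

```text
time: 25.02
eef_pos: [0.4402, -0.2834, 0.1978]
tcp_rot: [0.997, 0.073, -0.0, -0.001]
contact_force: [0.4, 0.0, -1.2]
opening: 0.222
finger_force: 40.5
```

```bash
python3 - <<'E'
from h import *
P,ok,p=cloud("wrist"); cv2.imwrite("pics/w9.png",p[:,:,::-1])
s=ctrl.get_state(); e=s["eef_pos"]; A=R.from_quat(s["tcp_rot"]).as_matrix(); print(e,A[:,0],A[:,1],s["contact_force"])
q=near(P,ok,[.4415,-.284],.08,.034,.045); print("block",rect(q),len(q),q[:,2].mean())
f=near(P,ok,[.4415,-.284],.05,.02,.031); print("floor",rect(f),len(f),f[:,2].mean())
for z0,z1 in((-.042,-.02),(-.03,-.02),(-.01,0)):
    q=near(P,ok,e,.05,e[2]+z0,e[2]+z1); print("held",z0,len(q),rect(q))
E
```

```text
[ 0.44037679 -0.28349865  0.19801806] [ 9.89396383e-01  1.45239299e-01 -5.86207695e-04] [ 1.45238785e-01 -9.89396274e-01 -8.41543924e-04] [ 0.15851377 -0.0684013  -0.80496144]
block (array([ 440.8, -285.3]), array([103.4,  70.4]), 7.3) 3895 0.039731193071667954
floor (array([ 461.4, -282.8]), array([31.3, 38.2]), 7.4) 1238 0.02580676791839401
held -0.042 2028 (array([ 448. , -282.5]), array([44.6, 26. ]), 7.5)
held -0.03 1906 (array([ 448. , -282.5]), array([44.5, 26. ]), 7.5)
held -0.01 216 (array([ 447.9, -282.2]), array([ 1.4, 19.7]), 8.1)
```

View pics/w9.png

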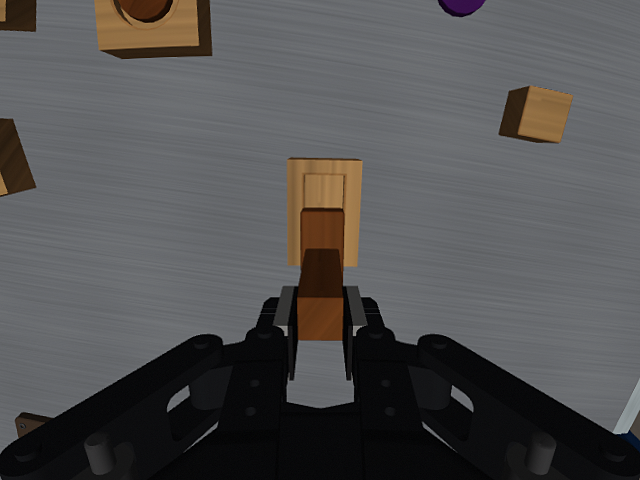

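The bar is held over the trough: head at (322,235), trough end at (323,190), with angles matching within 0.5°. I'll shift 2 mm in tool x and y and lower it.

>>> carry_out --deltas '[0.002,0.002,0.03,0,0,0,0.002,0.002,0.07,0,0,0,0.002,0.002,0.1,0,0,0,0.002,0.002,0.118,0,0,0,0.002,0.002,0.123,0,0,0]'

```text
time: 25.7
eef_pos: [0.4425, -0.2852, 0.0746]
tcp_rot: [0.997, 0.072, -0.001, -0.001]
contact_force: [0.3, 0.8, -1.5]
opening: 0.215
finger_force: 40.5
```

>>> carry_out --deltas '[0,0,0.001,0,0,0,0,0,0.002,0,0,0,0,0,0.003,0,0,0,0,0,0.004,0,0,0,0,0,0.005,0,0,0]'

```text
time: 26.32
eef_pos: [0.4431, -0.2864, 0.0716]
tcp_rot: [0.997, 0.072, 0.0, 0.0]
contact_force: [-1.6, 0.0, 5.6]
opening: 0.218
finger_force: 41.4
```

Contact is made. I'll release, lift clear, and look at everything from the fixed camera.

>>> carry_out --deltas '[0,0,0,0,0,0,0,0,0,0,0,0,0,0,0,0,0,0]' --grip 60

```text
time: 26.7
eef_pos: [0.4428, -0.2858, 0.0704]
tcp_rot: [0.997, 0.072, -0.0, -0.0]
contact_force: [0.3, -0.3, -0.4]
opening: 0.605
finger_force: 0.0
```

>>> carry_out --deltas '[0,0,-0.02,0,0,0,0,0,-0.07,0,0,0,0,0,-0.128,0,0,0,0,0,-0.18,0,0,0,0,0.05,-0.2,0,0,0]'

```text
time: 27.32
eef_pos: [0.4516, -0.3351, 0.276]
tcp_rot: [0.997, 0.074, 0.003, 0.003]
contact_force: [0.9, 1.0, -0.8]
opening: 0.602
finger_force: 0.0
```

>>> carry_out --deltas '[0,0.05,0,0,0,0,0,0.11,0,0,0,0,0,0.16,0,0,0,0,0,0.16,0,0,0,0]'

```text
time: 27.82
eef_pos: [0.472, -0.4964, 0.2682]
tcp_rot: [0.998, 0.07, -0.001, -0.001]
contact_force: [0.4, -0.2, -0.3]
opening: 0.598
finger_force: 0.0
```

```bash
python3 - <<'E'
from h import *
for c in("scene","side"):
    P,ok,p=cloud(c)
    for n,x,r in(("L",(.632,.082),.01),("M",(.614,-.104),.01),("S",(.443,.0815),.01),("B",(.441,-.285),.01)):
        t=near(P,ok,x,.03,.113,.125); q=near(P,ok,x,.03,.07,.11)
        print(c,n,"top",(t.mean(0)*1000).round(1),len(t),"circ",(circ(q,r)*1000).round(1))
    a=p[130:400,150:550] if c=="scene" else p[160:400,200:440]
    cv2.imwrite(f"pics/end_{c}.png",cv2.resize(a,None,fx=2,fy=2,interpolation=cv2.INTER_CUBIC)[:,:,::-1])
print(ctrl.get_state()["eef_pos"])
E
```

```text
scene L top [634.   81.9 114.6] 41 circ [633.5  80.1]
scene M top [ 616.1 -101.3  114.7] 27 circ [ 614.9 -104. ]
scene S top [444.4  82.8 114.4] 40 circ [443.4  81.5]
scene B top [ 444.8 -286.3  114.4] 18 circ [ 443.3 -286.2]
side L top [631.4  82.9 114.9] 27 circ [633.1  80.9]
side M top [ 614.2 -100.2  114.8] 22 circ [ 614.  -102.9]
side S top [442.8  84.4 115. ] 28 circ [442.6  82.6]
side B top [ 440.  -285.3  114.8] 22 circ [ 441.2 -285.5]
[ 0.47263327 -0.49351012  0.26951836]
```

View pics/end_scene.png

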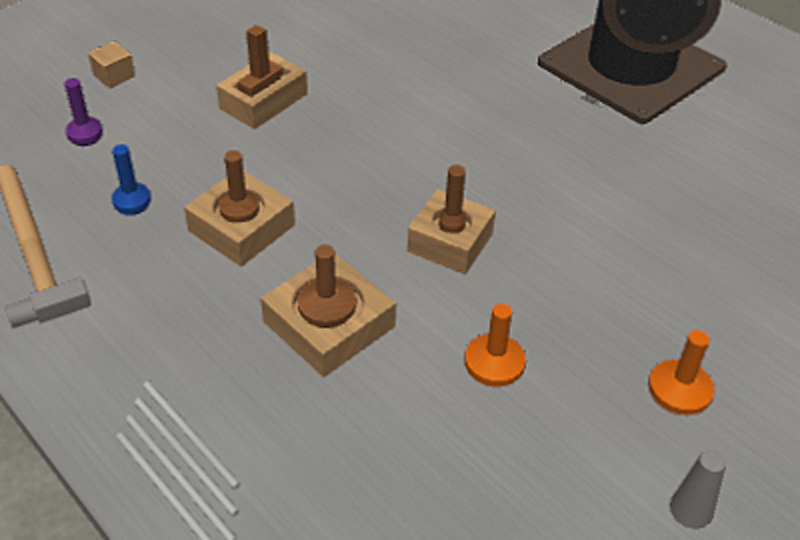

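View pics/end_side.png

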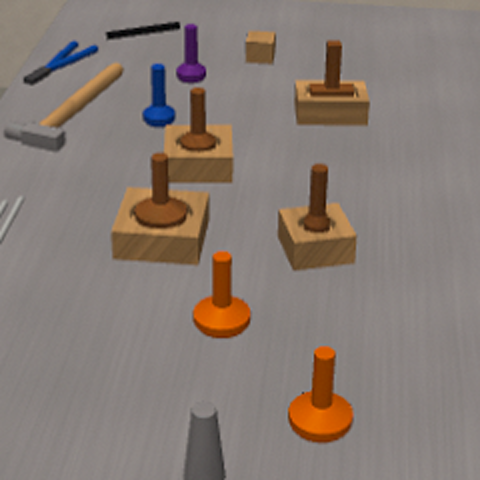

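All four punches stand upright in their hollows, with tops at about 115 mm (floor 26 mm + 90 mm). In the scene crop they are at large (325,295), middle (238,200), small (453,215) and bar (260,75). The mandrel, offcut and look-alikes haven't moved, and the arm is clear.

```bash
python3 -c "from plant import ctrl; print(ctrl.sign_off())"
```

```text
the job is handed in; nothing more can be done
None
```

All four punches stand upright, head down, on the floors of their own hollows and are released. The mandrel, offcut and look-alikes were left where they were, and the job was handed in at about 28 s of the 109 s allowed.

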